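# Unpin the straightener's hood and hold it just below its balance point

### The job

I am about to reset the gas strut on the wire straightener's hood and need it held for me. Draw the drop bolt that locks the hood's lower edge straight up out of the sill and stand it tip down in the empty tin; then lift the hood by its ball knob a good five degrees past its balance point, which lies about ten degrees above level, so that the strut takes it, without letting it fly up to its stop. Then ease it back to just below the balance point, panel about level, and finish still holding the knob there, with everything else on the bench left where it was.

Things in the scene. Friction and masses are not known exactly. Their poses are not given: they have to be found in the camera images.
- straightener: wire straightener, a grey-green machine with a cast base 315 mm deep, 300 mm wide and 56 mm high, side cheeks and a top cover 229 mm high; fixed to the bench. Its origin lies on the bench straight below the middle of the hood's hinge; its x points away from the hood to the machine's rear, y along the hinge, z up. The hood faces -x. A flange motor stands out on the -y side, the gas strut is outside the +y cheek
- hood (a joint): angle of the hood in rad, 0 shut (panel sloping down 60 degrees towards -x), growing as it rises; 1.05 is level, 1.22 (10 degrees above level) is the balance point, 1.66 its stop. Below balance it falls shut, above it the strut drives it open. Force to lift it at the knob: 7 N shut, falling steadily to 1 N when level, none at balance, then pushing upwards by 1 N at 1.4. It turns freely and does not stay put by itself
- hood_hinge (a point): middle of the hood's hinge line, 235 mm above the bench; the hinge line runs along the straightener's y
- hood_knob (a point): centre of the black ball knob, 36 mm across, in the middle of the hood 45 mm out from its face on a 12 mm stem, 165 mm down the panel from the hinge line. The panel is sheet steel with a clear window, 200 mm long and 290 mm wide, 0.9 kg. The point moves with the hood: in the straightener's frame, from the hinge, it is at x -0.121, z -0.120 shut and x -0.165, z +0.045 level, on a circle of radius 171 mm. Its axes are the straightener's when shut and turn with the hood
- bolt: steel drop bolt, 117 mm long, 0.16 kg: shaft 10 mm thick and 52 mm long, collar 22 mm across and 5 mm thick, then a round grip 18 mm thick and 60 mm long at the top. Origin at the tip (lower end), z along the bolt to the grip. At the start it stands upright through the 14 mm hole of the steel lug on the hood's lower edge and 46 mm deep in the sill, its collar on the lug; so the hood cannot open until it is out; it is loose and lifts straight out
- bolt_grip (a point): point on the bolt's axis in its grip, 95 mm above the tip
- sill_socket (a point): mouth of the bolt's 14 mm hole in the sill of the straightener's base, 56 mm above the bench, 128 mm in front of the hinge line (-x) and 90 mm to its -y side
- tin: empty round steel tin, open on top, 68 mm outside and 62 mm inside diameter, 60 mm high, floor 5 mm thick, 0.3 kg; loose. Origin in the middle of its underside. It may stand in either of two places on the bench's right side
- tool_tin: the same tin filled with upright hand tools, up to 145 mm high; to be left alone
- wrench: open-ended wrench 170 mm long lying on the bench, to be left alone
- oiler: round aluminium oil can 68 mm across with a thin spout, 145 mm high, to be left alone
- caliper: steel caliper 205 mm long lying on the bench, to be left alone
- spare_roller: grooved steel roller 42 mm across and 22 mm high on the straightener's top cover, to be left alone
- bush_tray: low steel tray 120 x 90 x 35 mm with bushes in it, to be left alone
- v_block: steel V block 60 x 50 x 44 mm, to be left alone
There are look-alikes about, which are no part of the job. Of the things shaped like the bolt, the steel one is meant.

How it is judged:
By the outcome, as a careful person would: the job done as asked, in the order asked, and still so for the second after the job is handed in, while the arm keeps its last pose, push and grip.
It also fails if it takes over 67 s, if anything falls off the work surface, if the arm or the gripper's body presses on something with over 40 N, if the wrist force passes 120 N, or if a joint passes its speed limit or range.

### The arm

A 6-joint arm with a two-finger parallel gripper is mounted at the origin on the work surface. World frame = base frame: x ahead of the robot, y to its left, z up, the work surface at z = 0. Lengths are in m, angles in degrees, forces in N, time in s.
With the tool pointing down it reaches from about 0.325 to 0.775 m from the base axis. Payload 5.5 kg.
Tool frame: the origin (TCP) lies midway between the tips of the shut fingers; the grasp point (between the pads) lies 19 mm behind it; z points along the fingers, y is the direction in which the jaws open and shut (so a half turn about z gives the same grasp; the last joint's range is limited). The gripper opens to 85 mm and grips with 20 to 120 N. Pads are 22 mm wide; open, the fingers measure 114 mm over their backs; the gripper's body (76 mm by 85 mm) begins 54 mm behind the grasp point. The pads swing forward as they close: fully open they stand 13 mm farther back than shut.
Start: joints at [-67.764, 5.22, 70.514, -0, 104.267, -3.249], TCP at [0.258, -0.542, 0.231] pointing down, gripper open.
Joint ranges: [-164.24, 164.24], [-49.07, 125.15], [9.68, 141.18], [-86.29, 266.29], [3.28, 154.24], [-151.56, 151.56]. Speed limits (degrees/s): [147.25, 147.25, 172.46, 180, 180, 180].

### API

Orientations are given as a 3x3 rotation matrix whose columns are the frame's x, y, z axes.
In Python, from station import status, viewer, close_job gives the robot as it stands. The module is installed in compiled form; this text tells all that it offers.
- The arm moves only by the tool arm_command, never from a script. Its argument "commands" is a list of rows, each a list of 3 entries, a list of its own where there are three numbers: the shift along the tool's x, y, z normalised to -1 to 1, where 1 is 50 cm, then the turn, a rotation vector about the tool's x, y, z normalised to -1 to 1, where 1 is 180 degrees, then the closure, from 0 (fully open) to 1 (shut). A call has 1 to 8 rows; each row is the pose to reach, as a shift and turn from the pose commanded when the call began, along the tool's axes at that moment, turning the shorter way round; what a row does not reach only later rows make up. A row lasts 1/10 s, in which the tool goes at most 50 mm and 8.59 degrees, less where a joint would pass 70% of its speed; a pose out of reach is approached as far as the arm can. A call with a number of a shift or a turn outside -1 to 1 is refused whole. A call with a gripper value outside its range is refused whole. The fingers move at their own pace and stop on an object; the grip force is fixed at half the most. Time passes only in rows, so rows that repeat a pose let the fingers close. It gives the time, the measured TCP pose, the force and the opening at its end, in the units of the state.
- status.get_obs(): the state, without advancing time (a new reading comes with each control period).
- viewer.snapshot(name): name is "scene" or "top" or "wrist"; returns the picture (400x640x3 uint8, red, green, blue); there is no depth.
- viewer.get_calibration(name): a dict with "fx", "fy", "cx", "cy" (pixels), "view" (4x4, takes a point from world to camera coordinates). Camera axes: x right, y down, z forward; pixel columns grow to the right and rows downward; lengths in m; the calibration is good to about 2 mm. A picture is of the moment at which its call begins: read the wrist's pose just before it. get_calibration takes no time and is no camera call; for the wrist camera it gives the pose at the moment of the call.
- close_job(): hands the job in, once; it reports no verdict.
The state is a dict: "t": time; "joint_pos": joint angles; "qd": joint speeds; "tau": joint torques, N m; "tcp_pos": TCP position; "orientation": TCP orientation; "contact_force": force on the tool from outside, world axes, zero at the start; "wrist_torque": the same for the moment, N m; "opening": finger opening in m.
Only numpy, scipy, OpenCV 4.12 (cv2) and the standard library are available. Lean on these libraries where they do the work, as an engineer would, in place of code of your own. Each camera call takes 0.05 s, during which the arm holds its last target.

## Working session

There is one attempt and no reset: what is moved stays moved. The work goes in short steps, Python scripts to look and compute and a tool call to move; the robot and the scene stay as the last step left them, time stands still between calls to the robot, and variables do not carry over. Pictures are saved under pics/ and viewed, and the job is handed in when it is done.

Besides the shell and the picture viewer there is one more tool, called after "Emit:" in YAML: its name, and indented under it one key for each argument. arm_command: Moves the arm, as the interface text tells. Its arguments: {"type":"object","properties":{"commands":{"type":"array"}},"required":["commands"]}

```bash
mkdir -p pics; ls; python3 - <<'E'
from station import status, viewer
import cv2, numpy as np
np.set_printoptions(precision=4,suppress=True)
print(status.get_obs())
for n in ["scene","top","wrist"]:
    im=viewer.snapshot(n); cv2.imwrite(f"pics/{n}0.png",im[:,:,::-1]); 
    c=viewer.get_calibration(n); print(n,c)
print(status.get_obs()["t"])
E
```

```text
pics
{'t': 0.0, 'joint_pos': array([-67.763 ,   5.2639,  70.5831,   0.001 , 104.2668,  -3.2483]), 'qd': array([-0.0346,  0.0579,  0.0068, -0.0085, -0.0409,  0.005 ]), 'tau': array([ -0.0007, -45.8729, -41.8023,  -0.0003,   0.0118,  -0.    ]), 'tcp_pos': array([ 0.2581, -0.5413,  0.2301]), 'orientation': array([[ 0.9027,  0.4303, -0.0007],
       [ 0.4303, -0.9027,  0.0018],
       [ 0.0001, -0.002 , -1.    ]]), 'contact_force': array([-0.2734,  0.4591, -0.9089]), 'wrist_torque': array([-0.0059,  0.006 ,  0.0432]), 'opening': 0.0854702488737859}
scene {'fx': 366.02396365732744, 'fy': 366.02396365732744, 'cx': 319.34490947731814, 'cy': 201.3297904134001, 'view': array([[ 0.7306,  0.6828,  0.0024, -0.4721],
       [ 0.3903, -0.4148, -0.822 , -0.0728],
       [-0.5602,  0.6015, -0.5695,  1.4543],
       [ 0.    ,  0.    ,  0.    ,  1.    ]])}
top {'fx': 362.1181606996011, 'fy': 362.1181606996011, 'cx': 318.0074078600897, 'cy': 200.39594056371416, 'view': array([[-0.0158, -0.9998, -0.0118,  0.0749],
       [-0.9943,  0.0169, -0.1052,  0.6196],
       [ 0.1054,  0.01  , -0.9944,  1.245 ],
       [ 0.    ,  0.    ,  0.    ,  1.    ]])}
wrist {'fx': 288.4412345514142, 'fy': 288.4412345514142, 'cx': 320.8046690911664, 'cy': 195.56288717797926, 'view': array([[ 0.4296, -0.903 , -0.0017, -0.5996],
       [-0.8704, -0.4145,  0.2657, -0.0346],
       [-0.2406, -0.1127, -0.9641,  0.3791],
       [ 0.    ,  0.    ,  0.    ,  1.    ]])}
0.15
```

View pics/scene0.png

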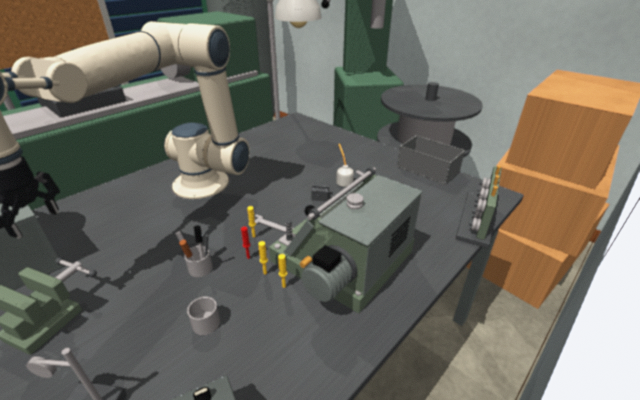

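View pics/top0.png

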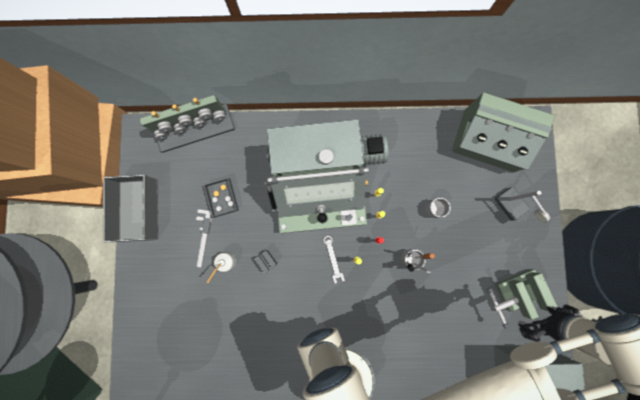

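View pics/wrist0.png

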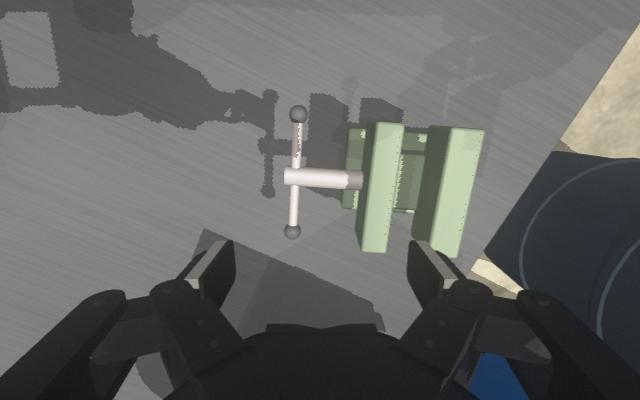

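```bash
python3 - <<'E'
import cv2
a=cv2.imread("pics/top0.png"); cv2.imwrite("pics/topc.png",cv2.resize(a[110:290,250:460],None,fx=3.8,fy=3.3,interpolation=cv2.INTER_CUBIC))
a=cv2.imread("pics/scene0.png"); cv2.imwrite("pics/scenec.png",cv2.resize(a[150:340,170:430],None,fx=3,fy=3,interpolation=cv2.INTER_CUBIC))
E
```

```text
(no output)
```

View pics/topc.png

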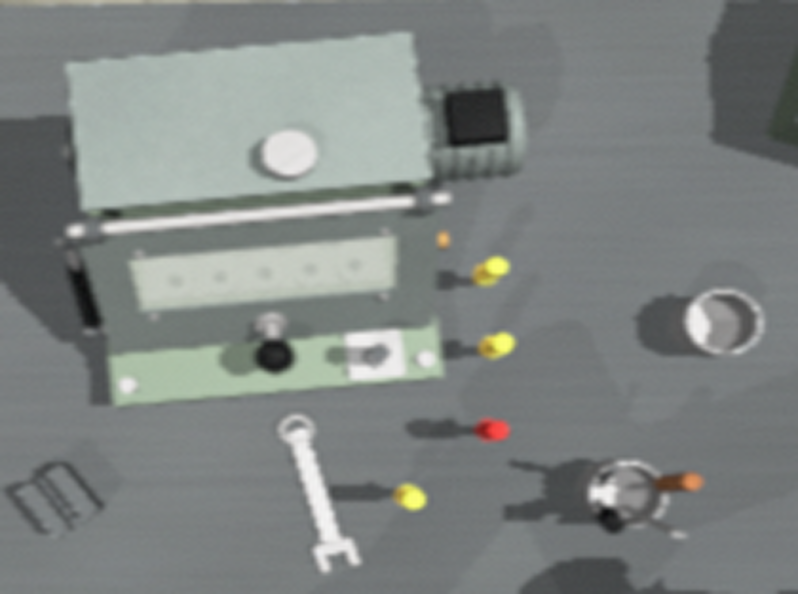

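View pics/scenec.png

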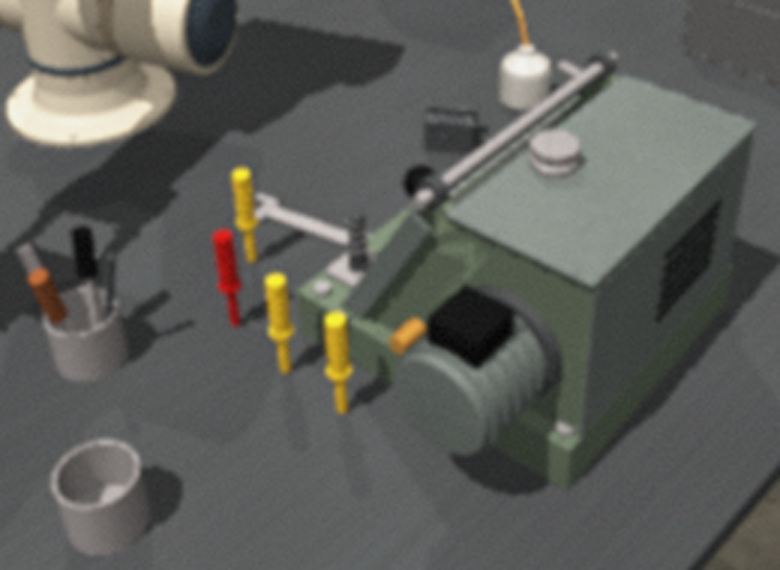

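```bash
cat > h.py <<'E'
import numpy as np, cv2
from station import status, viewer
np.set_printoptions(precision=4,suppress=True)
def ray(c,u,v):
    V=c["view"]; R=V[:3,:3]; o=-R.T@V[:3,3]
    d=R.T@np.array([(u-c["cx"])/c["fx"],(v-c["cy"])/c["fy"],1]); return o,d/np.linalg.norm(d)
def onz(c,u,v,z):
    o,d=ray(c,u,v); return o+d*(z-o[2])/d[2]
def tri(rs):
    A=np.zeros((3,3)); b=np.zeros(3)
    for o,d in rs:
        P=np.eye(3)-np.outer(d,d); A+=P; b+=P@o
    p=np.linalg.solve(A,b); return p,[np.linalg.norm((np.eye(3)-np.outer(d,d))@(p-o)) for o,d in rs]
def proj(c,p):
    q=c["view"][:3,:3]@p+c["view"][:3,3]; return np.array([c["fx"]*q[0]/q[2]+c["cx"],c["fy"]*q[1]/q[2]+c["cy"]])
E
python3 - <<'E'
from h import *
T=viewer.get_calibration("top");S=viewer.get_calibration("scene")
t=lambda x,y:(250+x/3.8-.3,110+y/3.3-.3); s=lambda x,y:(170+x/3-.3,150+y/3-.3)
hl=onz(T,*t(75,232),.235);hr=onz(T,*t(447,198),.235); print("hinge",hl,hr,(hl+hr)/2,np.degrees(np.arctan2(*(hl-hr)[[0,1]])))
fl=onz(T,*t(113,403),.056);fr=onz(T,*t(443,376),.056); print("sill",fl,fr,np.linalg.norm(fl-fr),(fl+fr)/2,np.degrees(np.arctan2(*(fl-fr)[[0,1]])))
print("bolt top", onz(T,*t(377,356),.127), tri([ray(T,*t(377,356)),ray(S,*s(357,219))]))
print("knob", onz(T,*t(274,356),.115+.01), tri([ray(T,*t(274,356)),ray(S,*s(421,182))]))
print("tin", onz(T,*t(724,322),.06), tri([ray(T,*t(724,322)),ray(S,*s(97,471))]))
for n,(a,b) in dict(y1=(497,268),y2=(497,345),red=(493,430),y3=(411,497)).items(): print(n,onz(T,*t(a,b),.117))
print("tooltin",onz(T,*t(627,492),.06))
print("roller",onz(T,*t(290,153),.251))
print("oiler", onz(T,222,262,.07))
E
```

```text
hinge [0.6632 0.207  0.235 ] [ 0.6892 -0.0863  0.235 ] [0.6762 0.0604 0.235 ] -5.0648235345556305
sill [0.5119 0.1988 0.056 ] [ 0.5352 -0.1002  0.056 ] 0.2998998309434446 [0.5235 0.0493 0.056 ] -4.446453918098059
bolt top [ 0.553  -0.0358  0.127 ] (array([ 0.5548, -0.035 ,  0.1175]), [np.float64(0.0019667260836625042), np.float64(0.001966726083662481)])
knob [0.5545 0.0523 0.125 ] (array([0.5559, 0.0531, 0.1152]), [np.float64(0.0011588898346763694), np.float64(0.001158889834676415)])
tin [ 0.587  -0.3549  0.06  ] (array([ 0.5879, -0.3529,  0.0612]), [np.float64(0.0018821143430186892), np.float64(0.0018821143430186888)])
y1 [ 0.6398 -0.1428  0.117 ]
y2 [ 0.5627 -0.1401  0.117 ]
red [ 0.4789 -0.1339  0.117 ]
y3 [ 0.4147 -0.062   0.117 ]
tooltin [ 0.4135 -0.2599  0.06  ]
roller [0.7293 0.0367 0.251 ]
oiler [0.4132 0.3918 0.07  ]
```

Candidates shaped like the bolt, in top view pixels:
- Steel one on the lug: (349,217)
- Yellow: (381,191), (381,214), (358,260)
- Red: (380,240)

I choose the steel one, standing in the white lug at (349,217). In the scene view it is at (289,230). The empty tin is at (440,208), the tool tin at (415,259).

Emit:
arm_command:
  commands:
    - [[0.485,-0.328,-0.03],[0,0,0.058],0.4]
    - [[0.485,-0.328,-0.03],[0,0,0.058],0.4]
    - [[0.485,-0.328,-0.03],[0,0,0.058],0.4]
    - [[0.485,-0.328,-0.03],[0,0,0.058],0.4]
    - [[0.485,-0.328,-0.03],[0,0,0.058],0.4]
    - [[0.485,-0.328,-0.03],[0,0,0.058],0.4]
    - [[0.485,-0.328,-0.03],[0,0,0.058],0.4]

```text
t: 0.85
tcp_pos: [0.4087, -0.2852, 0.2469]
orientation: [[0.964, 0.266, 0.002], [0.266, -0.964, 0.001], [0.002, -0.0, -1.0]]
contact_force: [0.4, -0.8, 0.9]
opening: 0.0508
```

Emit:
arm_command:
  commands:
    - [[0.414,-0.402,0],[0,0,0.059],0.4]
    - [[0.414,-0.402,0],[0,0,0.059],0.4]
    - [[0.414,-0.402,0],[0,0,0.059],0.4]
    - [[0.414,-0.402,0],[0,0,0.059],0.4]
    - [[0.414,-0.402,0],[0,0,0.059],0.4]
    - [[0.414,-0.402,0],[0,0,0.059],0.4]
    - [[0.414,-0.402,0],[0,0,0.059],0.4]
    - [[0.414,-0.402,0],[0,0,0.059],0.4]

```text
t: 1.65
tcp_pos: [0.5544, -0.0412, 0.2454]
orientation: [[0.997, 0.079, -0.002], [0.079, -0.997, -0.0], [-0.002, 0.0, -1.0]]
contact_force: [-1.5, -0.3, 0.2]
opening: 0.0511
```

```bash
python3 - <<'E'
from h import *
o=status.get_obs(); c=viewer.get_calibration("wrist"); im=viewer.snapshot("wrist")
cv2.imwrite("pics/w1.png",im[:,:,::-1]); np.save("w1.npy",c["view"])
print(o["t"],o["tcp_pos"],o["orientation"],o["joint_pos"],o["contact_force"],o["opening"])
for p in [(.555,-.036,.127),(.5559,.0531,.1152),(.5875,-.354,.06)]: print(proj(c,np.array(p)))
E
```

```text
1.65 [ 0.5544 -0.0412  0.2454] [[ 0.9969  0.0788 -0.0016]
 [ 0.0788 -0.9969 -0.0004]
 [-0.0017  0.0003 -1.    ]] [ -7.7346  -1.3262  75.7686  -0.0383 105.6475  77.738 ] [-1.4735 -0.3259  0.1661] 0.05111600893954579
[314.9234 189.0364]
[223.3649 178.1783]
[593.3935 168.3485]
```

View pics/w1.png

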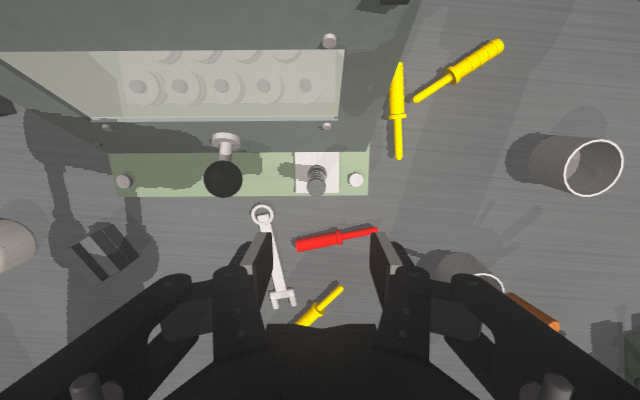

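```bash
python3 - <<'E'
from h import *
c=viewer.get_calibration("wrist")
for p in [(.6398,-.1428),(.5627,-.1401),(.4789,-.1339),(.4147,-.062)]: print(proj(c,np.array([*p,0.])),proj(c,np.array([*p,.117])))
im=viewer.snapshot("scene"); cv2.imwrite("pics/s1.png",im[:,:,::-1])
E
```

```text
[403.3953 107.1805] [439.3479 103.489 ]
[392.7875 166.0864] [421.8347 186.4071]
[380.1903 223.3565] [402.3998 263.5725]
[326.6949 260.1623] [328.8168 311.4721]
```

View pics/s1.png

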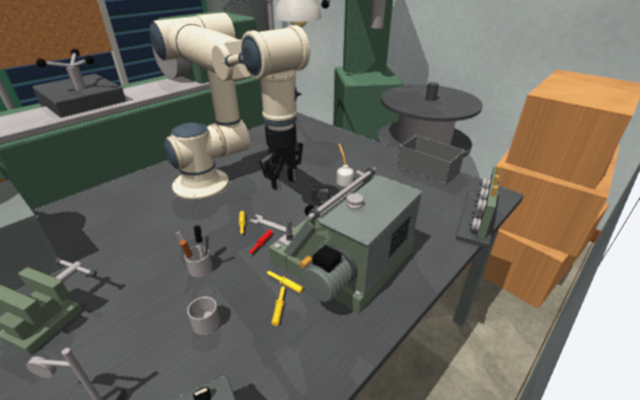

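```bash
python3 - <<'E'
import cv2
a=cv2.imread("pics/w1.png"); cv2.imwrite("pics/w1c.png",cv2.resize(a[130:210,190:390],None,fx=4,fy=4,interpolation=cv2.INTER_CUBIC))
E
```

```text
(no output)
```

View pics/w1c.png

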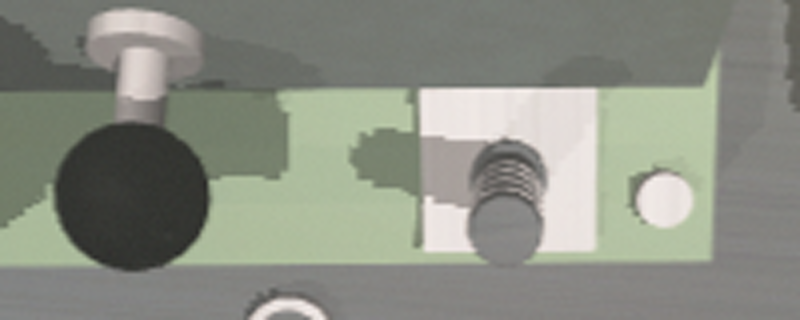

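```bash
python3 - <<'E'
from h import *
T=viewer.get_calibration("top");S=viewer.get_calibration("scene");W=viewer.get_calibration("wrist")
b=(190+506/4-.4,130+228/4-.4);k=(190+133/4-.4,130+196/4-.4)
t=lambda x,y:(250+x/3.8-.3,110+y/3.3-.3); s=lambda x,y:(170+x/3-.3,150+y/3-.3)
print(onz(W,*b,.127),onz(W,*b,.122),tri([ray(W,*b),ray(T,*t(377,356)),ray(S,*s(357,217))]))
print(onz(W,*k,.115),tri([ray(W,*k),ray(T,*t(274,356)),ray(S,*s(421,182))]))
o=status.get_obs();print(o["t"],o["tcp_pos"],o["orientation"])
E
```

```text
[ 0.557  -0.0383  0.127 ] [ 0.5558 -0.0384  0.122 ] (array([ 0.5552, -0.0362,  0.1205]), [np.float64(0.0021338400785192967), np.float64(0.0018880660791859738), np.float64(0.002746121938106749)])
[0.5552 0.0524 0.115 ] (array([0.5557, 0.0529, 0.1151]), [np.float64(0.0006475170144388285), np.float64(0.0008357131782110991), np.float64(0.001482561209570569)])
1.75 [ 0.5539 -0.0426  0.2461] [[ 0.9971  0.076  -0.0006]
 [ 0.076  -0.9971 -0.0005]
 [-0.0006  0.0005 -1.    ]]
```

Emit:
arm_command:
  commands:
    - [[0.005,-0.01,0.0],[0,0,0],0.5]
    - [[0.005,-0.01,0.08],[0,0,0],0.5]
    - [[0.005,-0.01,0.16],[0,0,0],0.5]
    - [[0.005,-0.01,0.24],[0,0,0],0.5]
    - [[0.005,-0.01,0.29],[0,0,0],0.5]
    - [[0.005,-0.01,0.324],[0,0,0],0.5]
    - [[0.005,-0.01,0.324],[0,0,0],0.5]

```text
t: 2.45
tcp_pos: [0.5543, -0.0369, 0.0811]
orientation: [[0.997, 0.075, -0.006], [0.075, -0.997, 0.001], [-0.005, -0.001, -1.0]]
contact_force: [-0.5, 0.2, -0.3]
opening: 0.0429
```

```bash
python3 - <<'E'
from h import *
o=status.get_obs(); im=viewer.snapshot("wrist")
cv2.imwrite("pics/w2.png",im[:,:,::-1])
print(o["t"],o["tcp_pos"],o["contact_force"],o["opening"])
E
```

```text
2.45 [ 0.5543 -0.0369  0.0811] [-0.5073  0.1773 -0.2956] 0.042883119180435116
```

View pics/w2.png

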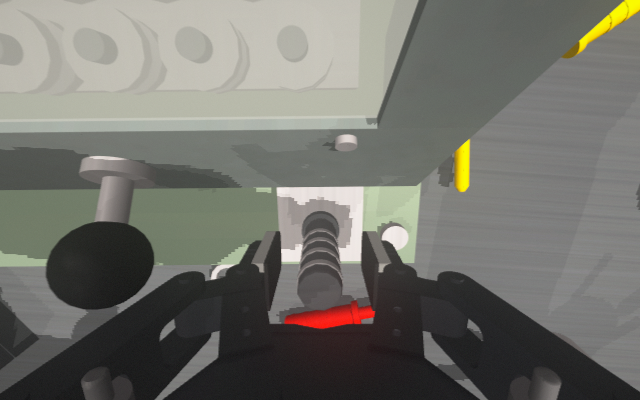

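The bolt at (320,265) stands centred between the pads. I close on it.

Emit:
arm_command:
  commands:
    - [[0.003,0,0],[0,0,0],1]
    - [[0.003,0,0],[0,0,0],1]
    - [[0.003,0,0],[0,0,0],1]
    - [[0.003,0,0],[0,0,0],1]
    - [[0.003,0,0],[0,0,0],1]

```text
t: 3.0
tcp_pos: [0.559, -0.0364, 0.0865]
orientation: [[0.997, 0.077, 0.004], [0.077, -0.997, -0.001], [0.004, 0.001, -1.0]]
contact_force: [-0.7, 0.2, 6.1]
opening: 0.0167
```

Emit:
arm_command:
  commands:
    - [[0,0,0],[0,0,0],1]
    - [[0,0,-0.02],[0,0,0],1]
    - [[0,0,-0.04],[0,0,0],1]
    - [[0,0,-0.06],[0,0,0],1]

```text
t: 3.4
tcp_pos: [0.5577, -0.036, 0.115]
orientation: [[0.997, 0.077, -0.0], [0.077, -0.997, 0.0], [-0.0, -0.0, -1.0]]
contact_force: [0.7, -0.2, -2.0]
opening: 0.0167
```

```bash
python3 - <<'E'
from h import *
o=status.get_obs(); im=viewer.snapshot("wrist")
cv2.imwrite("pics/w3.png",im[:,:,::-1])
print(o["t"],o["tcp_pos"],o["orientation"],o["contact_force"],o["wrist_torque"],o["opening"])
o=status.get_obs();print(o["t"],o["tcp_pos"],o["contact_force"])
E
```

```text
3.4 [ 0.5577 -0.036   0.115 ] [[ 0.997   0.0772 -0.0004]
 [ 0.0772 -0.997   0.0001]
 [-0.0004 -0.0002 -1.    ]] [ 0.7359 -0.1905 -1.9745] [0.0931 0.0815 0.0203] 0.016657832695683755
3.45 [ 0.5586 -0.0362  0.1173] [-0.4721  0.0467  0.4626]
```

View pics/w3.png

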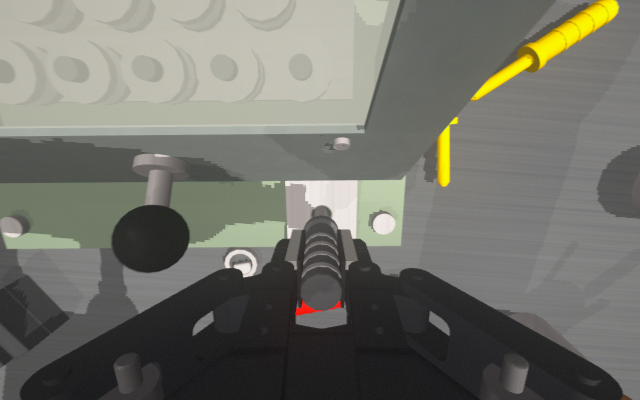

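Emit:
arm_command:
  commands:
    - [[0,0,-0.05],[0,0,0],1]
    - [[0,0,-0.12],[0,0,0],1]
    - [[0,0,-0.2],[0,0,0],1]
    - [[0,0.0,-0.26],[0,0,0],1]
    - [[0.01,0.09,-0.26],[0,0,0],1]
    - [[0.01,0.18,-0.26],[0,0,0],1]
    - [[0.01,0.27,-0.26],[0,0,0],1]
    - [[0.01,0.36,-0.26],[0,0,0],1]

```text
t: 4.25
tcp_pos: [0.5767, -0.2167, 0.2446]
orientation: [[0.997, 0.078, 0.0], [0.078, -0.997, -0.0], [0.0, 0.0, -1.0]]
contact_force: [0.6, 0.6, -1.6]
opening: 0.0164
```

Emit:
arm_command:
  commands:
    - [[0,0.09,0],[0,0,0],1]
    - [[0,0.18,0],[0,0,0],1]
    - [[0,0.24,0],[0,0,0],1]
    - [[0,0.27,0],[0,0,0],1]
    - [[0,0.278,0],[0,0,0],1]
    - [[0,0.278,0],[0,0,0],1]
    - [[0,0.278,0],[0,0,0],1]

```text
t: 4.95
tcp_pos: [0.5877, -0.3527, 0.2446]
orientation: [[0.997, 0.078, 0.0], [0.078, -0.997, 0.0], [0.0, -0.0, -1.0]]
contact_force: [0.2, 0.2, -2.0]
opening: 0.0166
```

```bash
python3 - <<'E'
from h import *
for n in ["wrist","top"]:
    o=status.get_obs(); c=viewer.get_calibration(n); im=viewer.snapshot(n)
    cv2.imwrite(f"pics/{n}4.png",im[:,:,::-1]); print(o["t"],o["tcp_pos"],o["contact_force"],o["opening"])
    print(proj(c,np.array([.5875,-.354,.06])),proj(c,np.array([.5875,-.354,.005])))
print(o["orientation"],o["joint_pos"])
E
```

```text
4.95 [ 0.5877 -0.3527  0.2446] [ 0.1595  0.1682 -2.0189] 0.01662873640507108
[321.6917 176.4247] [321.5916 168.1605]
5.0 [ 0.5877 -0.3525  0.2447] [ 0.2243  0.5047 -1.8028] 0.01633501609329996
[439.9544 207.1374] [434.9984 208.4672]
[[ 0.9969  0.0785  0.0004]
 [ 0.0785 -0.9969  0.0001]
 [ 0.0004 -0.0001 -1.    ]] [-33.8094  19.2327  53.1756   0.0197 107.5751  51.6925]
```

View pics/wrist4.png

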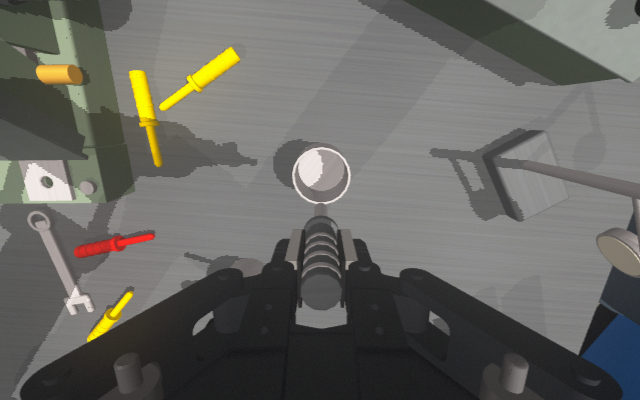

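View pics/top4.png

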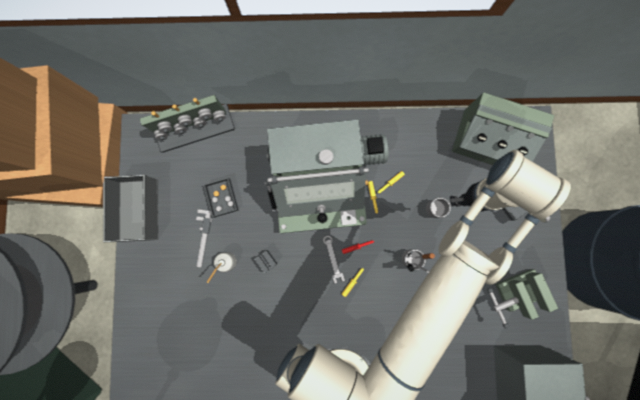

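Emit:
arm_command:
  commands:
    - [[0,0.002,0.09],[0,0,0],1]
    - [[0,0.002,0.18],[0,0,0],1]
    - [[0,0.002,0.25],[0,0,0],1]
    - [[0,0.002,0.29],[0,0,0],1]
    - [[0,0.002,0.31],[0,0,0],1]
    - [[0,0.002,0.318],[0,0,0],1]
    - [[0,0.002,0.322],[0,0,0],1]
    - [[0,0.002,0.322],[0,0,0],1]

```text
t: 5.85
tcp_pos: [0.5882, -0.355, 0.0851]
orientation: [[0.997, 0.077, 0.002], [0.077, -0.997, -0.001], [0.002, 0.002, -1.0]]
contact_force: [-0.2, -1.1, -1.8]
opening: 0.0166
```

```bash
python3 - <<'E'
from h import *
for n in ["wrist"]:
    o=status.get_obs(); c=viewer.get_calibration(n); im=viewer.snapshot(n)
    cv2.imwrite(f"pics/{n}5.png",im[:,:,::-1]); print(o["t"],o["tcp_pos"],o["contact_force"],o["opening"])
E
```

```text
5.85 [ 0.5882 -0.355   0.0851] [-0.2138 -1.0794 -1.7723] 0.01661294494681092
```

View pics/wrist5.png

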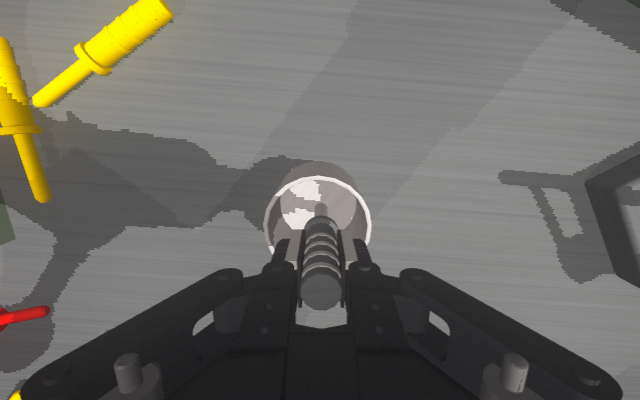

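Emit:
arm_command:
  commands:
    - [[0,0,0.004],[0,0,0],1]
    - [[0,0,0.008],[0,0,0],1]
    - [[0,0,0.01],[0,0,0],1]
    - [[0,0,0.01],[0,0,0],1]

```text
t: 6.3
tcp_pos: [0.5884, -0.3553, 0.0815]
orientation: [[0.997, 0.077, 0.003], [0.077, -0.997, -0.002], [0.003, 0.002, -1.0]]
contact_force: [-0.3, 1.5, 6.5]
opening: 0.0166
```

Emit:
arm_command:
  commands:
    - [[0,0,-0.002],[0,0,0],1]
    - [[0,0,-0.002],[0,0,0],0.6]
    - [[0,0,-0.002],[0,0,0],0.3]
    - [[0,0,-0.002],[0,0,0],0]
    - [[0,0,-0.002],[0,0,0],0]
    - [[0,0,-0.03],[0,0,0],0]
    - [[0,0,-0.09],[0,0,0],0]
    - [[0,0,-0.16],[0,0,0],0]

```text
t: 7.1
tcp_pos: [0.5869, -0.3544, 0.1584]
orientation: [[0.997, 0.077, -0.002], [0.077, -0.997, 0.002], [-0.002, -0.002, -1.0]]
contact_force: [0.9, -0.6, 0.8]
opening: 0.0854
```

```bash
python3 - <<'E'
from h import *
for n in ["wrist","scene"]:
    o=status.get_obs(); c=viewer.get_calibration(n); im=viewer.snapshot(n)
    cv2.imwrite(f"pics/{n}6.png",im[:,:,::-1]); print(o["t"],o["tcp_pos"],o["contact_force"],o["opening"])
E
```

```text
7.1 [ 0.5869 -0.3544  0.1584] [ 0.9373 -0.6013  0.7964] 0.08543715402716148
7.15 [ 0.5889 -0.3557  0.1679] [-1.2659  0.159   6.2726] 0.08539915968547403
```

View pics/wrist6.png

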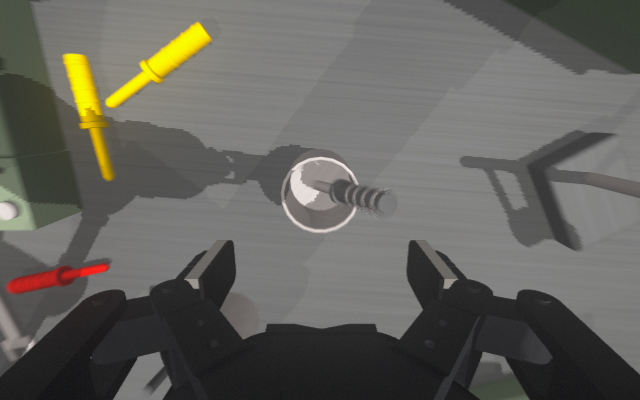

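View pics/scene6.png

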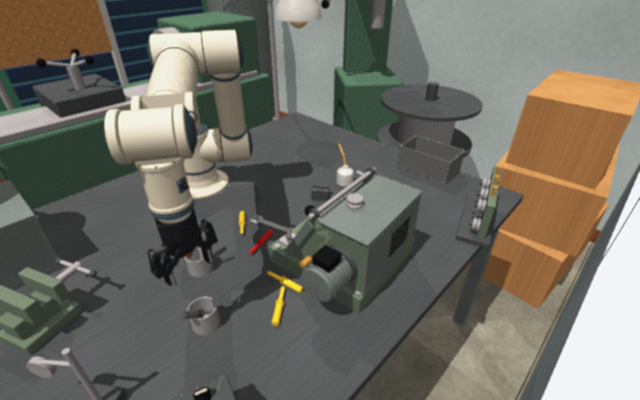

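Emit:
arm_command:
  commands:
    - [[0,0,-0.09],[0,0,0],0]
    - [[0,-0.05,-0.17],[0,0,0],0]
    - [[0,-0.14,-0.17],[0,0,0],0]
    - [[0,-0.23,-0.17],[0,0,0],0]
    - [[0,-0.32,-0.17],[0,0,0],0]
    - [[0,-0.41,-0.17],[0,0,0],0]
    - [[0,-0.5,-0.17],[0,0,0],0]
    - [[0,-0.59,-0.17],[0,0,0],0]

```text
t: 8.0
tcp_pos: [0.5643, -0.0589, 0.2441]
orientation: [[0.997, 0.077, 0.001], [0.077, -0.997, -0.0], [0.001, 0.0, -1.0]]
contact_force: [0.2, 0.1, 0.4]
opening: 0.0853
```

Emit:
arm_command:
  commands:
    - [[0,-0.09,0],[0,0,-0.002],0.2]
    - [[0,-0.17,0],[0,0,-0.002],0.2]
    - [[0,-0.21,0],[0,0,-0.002],0.2]
    - [[0,-0.228,0],[0,0,-0.002],0.2]
    - [[0,-0.228,0],[0,0,-0.002],0.2]
    - [[0,-0.228,0],[0,0,-0.002],0.2]

```text
t: 8.6
tcp_pos: [0.5561, 0.0521, 0.2434]
orientation: [[0.997, 0.083, 0.0], [0.083, -0.997, -0.001], [0.0, 0.001, -1.0]]
contact_force: [1.0, -0.5, -0.2]
opening: 0.0685
```

```bash
python3 - <<'E'
from h import *
for n in ["wrist","top"]:
    o=status.get_obs(); c=viewer.get_calibration(n); im=viewer.snapshot(n)
    cv2.imwrite(f"pics/{n}7.png",im[:,:,::-1]); print(o["t"],o["tcp_pos"],o["contact_force"],o["opening"])
    print(proj(c,np.array([.5555,.0525,.115])))
print(o["orientation"],o["joint_pos"])
E
```

```text
8.6 [0.5561 0.0521 0.2434] [ 1.0179 -0.4785 -0.1869] 0.06849669557098848
[319.9234 188.3547]
8.65 [0.5561 0.0518 0.2433] [-0.4736 -0.5363 -0.8891] 0.068101188077162
[321.7446 217.4577]
[[ 0.9966  0.082  -0.    ]
 [ 0.082  -0.9966 -0.0005]
 [-0.      0.0005 -1.    ]] [  1.8458  -1.0349  75.6981  -0.0286 105.3384  87.1367]
```

View pics/wrist7.png

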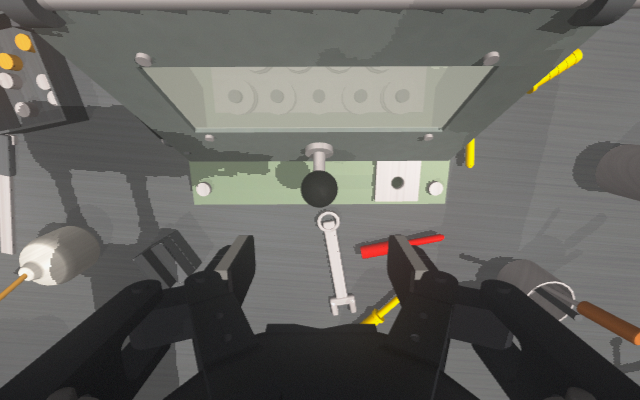

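View pics/top7.png

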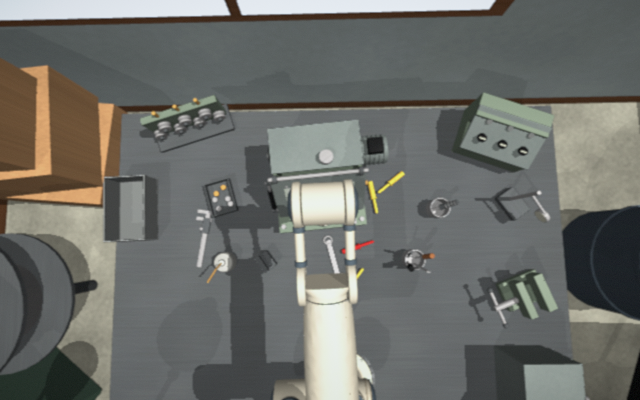

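Emit:
arm_command:
  commands:
    - [[0,0,0.08],[0,0,0],0.2]
    - [[0,0,0.16],[0,0,0],0.2]
    - [[0,0,0.23],[0,0,0],0.2]
    - [[0,0,0.28],[0,0,0],0.2]
    - [[0,0,0.298],[0,0,0],0.2]
    - [[0,0,0.298],[0,0,0],0.2]

```text
t: 9.3
tcp_pos: [0.5553, 0.0521, 0.0929]
orientation: [[0.997, 0.082, -0.003], [0.082, -0.997, -0.0], [-0.003, -0.0, -1.0]]
contact_force: [0.3, -0.7, 0.6]
opening: 0.0683
```

```bash
python3 - <<'E'
from h import *
for n in ["wrist"]:
    o=status.get_obs(); c=viewer.get_calibration(n); im=viewer.snapshot(n)
    cv2.imwrite(f"pics/{n}8.png",im[:,:,::-1]); print(o["t"],o["tcp_pos"],o["contact_force"],o["opening"])
    print(proj(c,np.array([.5555,.0525,.115])))
E
```

```text
9.3 [0.5553 0.0521 0.0929] [ 0.2719 -0.6605  0.55  ] 0.06826997161933612
[319.3    264.7413]
```

View pics/wrist8.png

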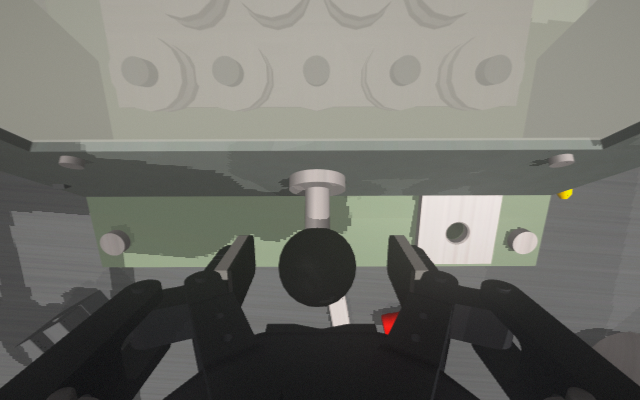

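The knob sits at (317,267) between the pads, as predicted. I close on it.

Emit:
arm_command:
  commands:
    - [[0,0,0],[0,0,0],1]
    - [[0,0,0],[0,0,0],1]
    - [[0,0,0],[0,0,0],1]
    - [[0,0,0],[0,0,0],1]
    - [[0,0,0],[0,0,0],1]
    - [[0,0,0],[0,0,0],1]

```text
t: 9.95
tcp_pos: [0.557, 0.0541, 0.0969]
orientation: [[0.996, 0.084, 0.004], [0.084, -0.996, 0.002], [0.004, -0.002, -1.0]]
contact_force: [-1.6, 2.3, 6.1]
opening: 0.0333
```

```bash
python3 - <<'E'
from h import *
o=status.get_obs(); print(o["t"],o["tcp_pos"],o["contact_force"],o["wrist_torque"],o["opening"])
# relative waypoints in tool axes (x=machine x, z=down), from shut
for th in [0,.05,.1,.15,.2,.3,.4,.5,.6,.7,.8,.9,1.0,1.1,1.2,1.3,1.345]:
    x=-.121*np.cos(th)-.120*np.sin(th); z=.121*np.sin(th)-.120*np.cos(th)
    print(th, round((x+.121)/.5,4), round(-(z+.12)/.5,4))
E
```

```text
9.95 [0.557  0.0541 0.0969] [-1.585   2.3075  6.1227] [0.8428 0.2498 0.0142] 0.03333095711793782
0 0.0 -0.0
0.05 -0.0117 -0.0124
0.1 -0.0228 -0.0254
0.15 -0.0331 -0.0389
0.2 -0.0429 -0.0529
0.3 -0.0601 -0.0822
0.4 -0.0744 -0.1132
0.5 -0.0854 -0.1454
0.6 -0.0932 -0.1786
0.7 -0.0977 -0.2123
0.8 -0.0988 -0.2464
0.9 -0.0964 -0.2804
1.0 -0.0907 -0.314
1.1 -0.0817 -0.3468
1.2 -0.0694 -0.3786
1.3 -0.054 -0.409
1.345 -0.0461 -0.4221
```

Emit:
arm_command:
  commands:
    - [[-0.006,0,-0.006],[0,0,0],1]
    - [[-0.012,0,-0.012],[0,0,0],1]
    - [[-0.023,0,-0.025],[0,0,0],1]
    - [[-0.033,0,-0.039],[0,0,0],1]
    - [[-0.043,0,-0.053],[0,0,0],1]
    - [[-0.06,0,-0.082],[0,0,0],1]
    - [[-0.06,0,-0.082],[0,0,0],1]

```text
t: 10.65
tcp_pos: [0.5252, 0.0513, 0.1359]
orientation: [[0.996, 0.084, -0.001], [0.084, -0.996, 0.001], [-0.001, -0.001, -1.0]]
contact_force: [0.7, 3.8, -6.9]
opening: 0.0334
```

```bash
python3 - <<'E'
from h import *
for n in ["wrist","scene"]:
    o=status.get_obs(); c=viewer.get_calibration(n); im=viewer.snapshot(n)
    cv2.imwrite(f"pics/{n}9.png",im[:,:,::-1]); print(o["t"],o["tcp_pos"],o["contact_force"],o["wrist_torque"],o["opening"])
print(o["orientation"])
E
```

```text
10.65 [0.5252 0.0513 0.1359] [ 0.7464  3.7977 -6.8894] [ 0.5039  0.0631 -0.0284] 0.03343743784736491
10.7 [0.5257 0.0513 0.135 ] [ 2.817   4.4118 -7.9133] [ 0.5596 -0.1685 -0.0897] 0.033263322693970976
[[ 0.9965  0.0842 -0.0005]
 [ 0.0842 -0.9965  0.0013]
 [-0.0004 -0.0013 -1.    ]]
```

View pics/wrist9.png

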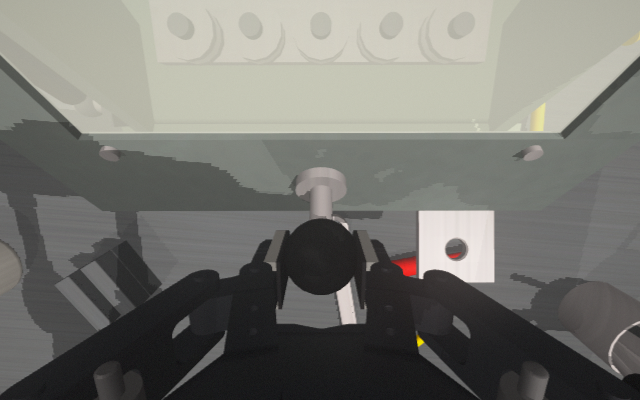

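View pics/scene9.png

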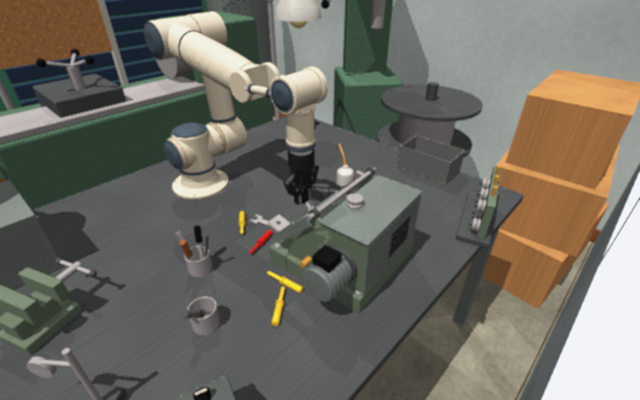

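Emit:
arm_command:
  commands:
    - [[-0.008,0,-0.015],[0,0,0],1]
    - [[-0.014,0,-0.031],[0,0,0],1]
    - [[-0.02,0,-0.047],[0,0,0],1]
    - [[-0.025,0,-0.063],[0,0,0],1]
    - [[-0.03,0,-0.08],[0,0,0],1]
    - [[-0.033,0,-0.096],[0,0,0],1]
    - [[-0.036,0,-0.113],[0,0,0],1]
    - [[-0.038,0,-0.13],[0,0,0],1]

```text
t: 11.55
tcp_pos: [0.5082, 0.0498, 0.2002]
orientation: [[0.996, 0.084, 0.002], [0.084, -0.996, 0.002], [0.002, -0.001, -1.0]]
contact_force: [7.4, 6.2, -4.4]
opening: 0.0329
```

Emit:
arm_command:
  commands:
    - [[-0.001,0,-0.017],[0,0,0],1]
    - [[-0.001,0,-0.034],[0,0,0],1]
    - [[-0.001,0,-0.051],[0,0,0],1]
    - [[0.001,0,-0.068],[0,0,0],1]
    - [[0.004,0,-0.085],[0,0,0],1]
    - [[0.007,0,-0.102],[0,0,0],1]
    - [[0.007,0,-0.102],[0,0,0],1]

```text
t: 12.25
tcp_pos: [0.5118, 0.0501, 0.2525]
orientation: [[0.996, 0.084, 0.003], [0.084, -0.996, 0.002], [0.003, -0.001, -1.0]]
contact_force: [1.5, 5.0, -3.3]
opening: 0.0329
```

```bash
python3 - <<'E'
from h import *
for n in ["wrist","scene"]:
    o=status.get_obs(); c=viewer.get_calibration(n); im=viewer.snapshot(n)
    cv2.imwrite(f"pics/{n}10.png",im[:,:,::-1]); print(o["t"],o["tcp_pos"],o["contact_force"],o["wrist_torque"],o["opening"])
print(o["orientation"],o["joint_pos"])
E
```

```text
12.25 [0.5118 0.0501 0.2525] [ 1.48    5.0118 -3.3474] [ 0.7994 -0.2535 -0.149 ] 0.032857663794454234
12.3 [0.5116 0.0501 0.2518] [ 3.2383  5.6739 -3.6346] [ 0.8764 -0.205  -0.1514] 0.03315402686419242
[[ 0.9964  0.0843  0.0023]
 [ 0.0843 -0.9964  0.0015]
 [ 0.0025 -0.0013 -1.    ]] [  1.7433  -7.8443  81.2973   0.0873 106.4106  86.9309]
```

View pics/wrist10.png

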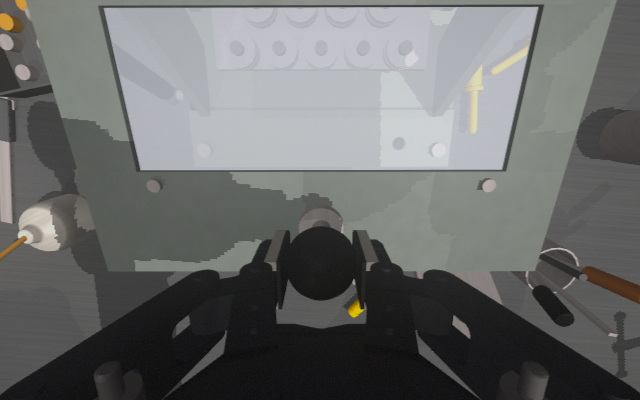

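View pics/scene10.png

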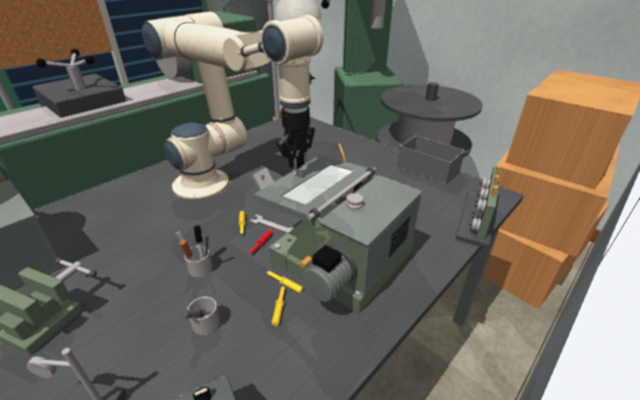

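Emit:
arm_command:
  commands:
    - [[0.004,0,-0.016],[0,0,0],1]
    - [[0.009,0,-0.033],[0,0,0],1]
    - [[0.015,0,-0.049],[0,0,0],1]
    - [[0.021,0,-0.065],[0,0,0],1]
    - [[0.029,0,-0.08],[0,0,0],1]
    - [[0.037,0,-0.095],[0,0,0],1]
    - [[0.046,0,-0.11],[0,0,0],1]
    - [[0.046,0,-0.11],[0,0,0],1]

```text
t: 13.15
tcp_pos: [0.5354, 0.0521, 0.3066]
orientation: [[0.996, 0.085, 0.003], [0.085, -0.996, 0.002], [0.004, -0.001, -1.0]]
contact_force: [5.9, 6.3, -4.3]
opening: 0.0333
```

```bash
python3 - <<'E'
from h import *
for n in ["wrist","scene"]:
    o=status.get_obs(); c=viewer.get_calibration(n); im=viewer.snapshot(n)
    cv2.imwrite(f"pics/{n}11.png",im[:,:,::-1]); print(o["t"],o["tcp_pos"],o["contact_force"],o["wrist_torque"],o["opening"])
print(o["orientation"],o["joint_pos"])
W=viewer.get_calibration("wrist"); S=viewer.get_calibration("scene"); np.save("W11.npy",W["view"])
# predicted pixels for the panel's front corners, hinge h
h=np.array([.6765,.0625,.235]); cy,sy=.9966,.0828
for th in [1.2,1.25,1.3,1.35,1.4]:
    a=np.radians(60)-th  # angle below level
    o_=[]
    for y in (-.145,.145):
        m=np.array([-.2*np.cos(a),y,-.2*np.sin(a)]); p=h+np.array([cy*m[0]-sy*m[1],sy*m[0]+cy*m[1],m[2]]); o_+= [proj(S,p),proj(W,p)]
    k0=np.array([-.121,-.120]); kx=k0[0]*np.cos(th)+k0[1]*np.sin(th); kz=-k0[0]*np.sin(th)+k0[1]*np.cos(th)
    print(th,np.round(o_,1).tolist(), "knob",h+np.array([cy*kx,sy*kx,kz]))
E
```

```text
13.15 [0.5354 0.0521 0.3066] [ 5.9218  6.3433 -4.2576] [ 0.8719 -0.5752  0.1565] 0.03327696967938108
13.2 [0.5351 0.0521 0.3062] [ 5.2675  5.1405 -3.7494] [ 0.8448 -0.5199  0.0991] 0.03290263736411529
[[ 0.9964  0.085   0.0026]
 [ 0.085  -0.9964  0.0016]
 [ 0.0027 -0.0014 -1.    ]] [  1.88    -2.9088  71.0984   0.0926 111.6591  87.0408]
1.2 [[251.5, 179.3], [521.9, 291.9], [319.4, 141.9], [122.8, 291.0]] knob [0.5213 0.0496 0.3043]
1.25 [[251.6, 176.3], [531.9, 298.0], [319.9, 139.2], [112.9, 297.1]] knob [0.525  0.0499 0.312 ]
1.3 [[251.8, 173.4], [543.0, 304.0], [320.5, 136.5], [101.9, 303.0]] knob [0.529  0.0502 0.3195]
1.35 [[252.2, 170.5], [555.4, 309.9], [321.2, 133.9], [89.7, 308.8]] knob [0.5334 0.0506 0.3268]
1.4 [[252.6, 167.7], [569.2, 315.6], [322.0, 131.3], [76.1, 314.4]] knob [0.5382 0.051  0.3338]
```

View pics/wrist11.png

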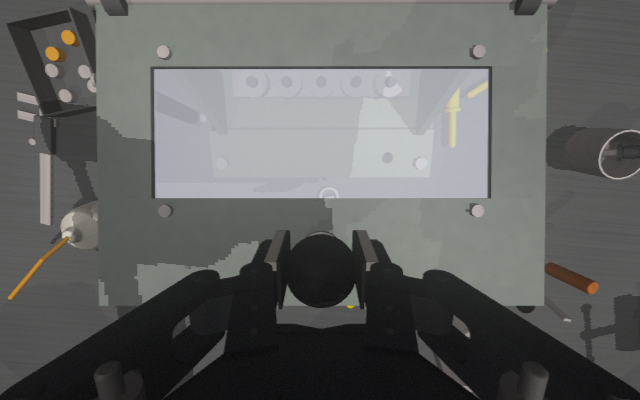

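View pics/scene11.png

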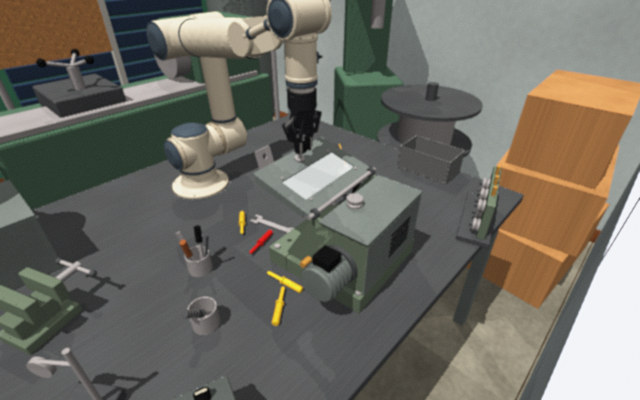

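```bash
python3 - <<'E'
import cv2
a=cv2.imread("pics/scene11.png"); cv2.imwrite("pics/s11c.png",cv2.resize(a[120:230,230:400],None,fx=4.5,fy=4.5,interpolation=cv2.INTER_CUBIC))
E
```

```text
(no output)
```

View pics/s11c.png

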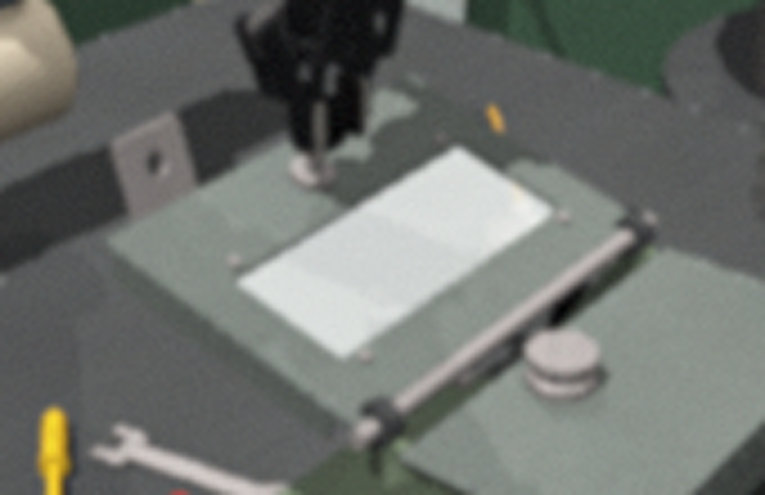

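Emit:
arm_command:
  commands:
    - [[0.005,0,-0.007],[0,0,0],1]
    - [[0.009,0,-0.014],[0,0,0],1]
    - [[0.014,0,-0.02],[0,0,0],1]
    - [[0.014,0,-0.02],[0,0,0],1]
    - [[0.014,0,-0.02],[0,0,0],1]

```text
t: 13.75
tcp_pos: [0.5421, 0.0526, 0.3154]
orientation: [[0.996, 0.084, 0.002], [0.084, -0.996, 0.001], [0.002, -0.001, -1.0]]
contact_force: [5.9, 7.0, -5.1]
opening: 0.0333
```

```bash
python3 - <<'E'
from h import *
for n in ["wrist","scene"]:
    o=status.get_obs(); c=viewer.get_calibration(n); im=viewer.snapshot(n)
    cv2.imwrite(f"pics/{n}12.png",im[:,:,::-1]); print(o["t"],o["tcp_pos"],o["contact_force"],o["wrist_torque"],o["opening"])
    cv2.imwrite(f"pics/{n}12c.png",cv2.resize(im[:,:,::-1][120:230,230:400] if n=="scene" else im[:,:,::-1][260:330,50:600],None,fx=4.5 if n=="scene" else 1.4,fy=4.5,interpolation=cv2.INTER_CUBIC))
W=viewer.get_calibration("wrist"); S=viewer.get_calibration("scene")
h=np.array([.6765,.0625,.235]); cy,sy=.9966,.0828
for th in [1.3,1.35,1.4,1.45]:
    a=np.radians(60)-th; o_=[]
    for y in (-.145,.145):
        m=np.array([-.2*np.cos(a),y,-.2*np.sin(a)]); p=h+np.array([cy*m[0]-sy*m[1],sy*m[0]+cy*m[1],m[2]]); o_+= [proj(S,p),proj(W,p)]
    print(th,np.round(o_,1).tolist())
E
```

```text
13.75 [0.5421 0.0526 0.3154] [ 5.9039  7.0166 -5.1249] [ 0.8892 -0.8488 -0.6535] 0.0333490322894199
13.8 [0.542  0.0526 0.3153] [ 6.2476  7.073  -5.6568] [ 0.8516 -0.7504 -0.6901] 0.032815800451245485
1.3 [[251.8, 173.4], [530.9, 304.1], [320.5, 136.5], [114.0, 303.6]]
1.35 [[252.2, 170.5], [541.9, 309.6], [321.2, 133.9], [103.1, 309.1]]
1.4 [[252.6, 167.7], [554.1, 314.9], [322.0, 131.3], [91.1, 314.4]]
1.45 [[253.3, 164.9], [567.7, 320.0], [323.0, 128.8], [77.7, 319.5]]
```

View pics/scene12c.png

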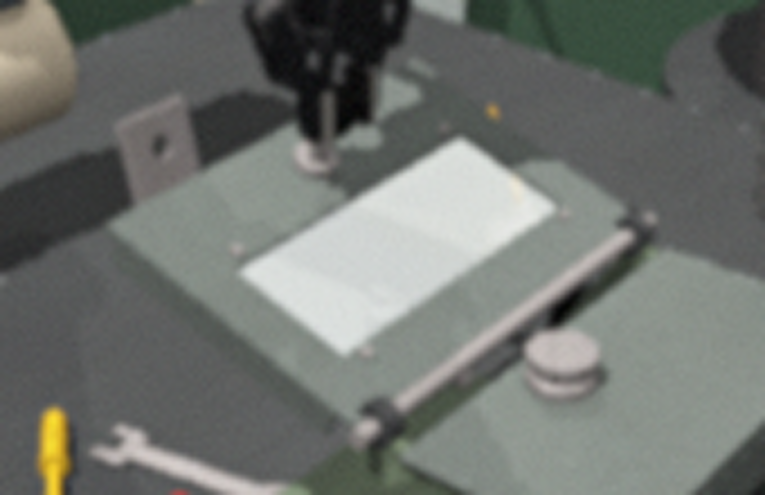

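View pics/wrist12.png

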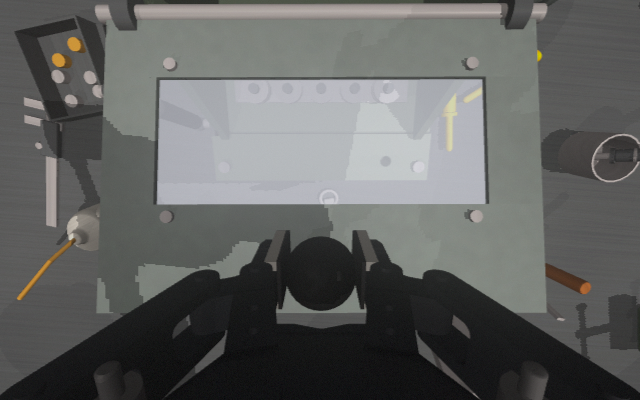

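Emit:
arm_command:
  commands:
    - [[-0.005,0,0.007],[0,0,0],1]
    - [[-0.01,0,0.014],[0,0,0],1]
    - [[-0.015,0,0.022],[0,0,0],1]
    - [[-0.021,0,0.031],[0,0,0],1]
    - [[-0.03,-0.001,0.049],[0,0,0],1]
    - [[-0.038,-0.002,0.065],[0,0,0],1]
    - [[-0.044,-0.002,0.079],[0,0,0],1]
    - [[-0.044,-0.002,0.079],[0,0,0],1]

```text
t: 14.65
tcp_pos: [0.5181, 0.0506, 0.2761]
orientation: [[0.997, 0.083, -0.001], [0.083, -0.997, -0.0], [-0.001, 0.0, -1.0]]
contact_force: [-11.8, -0.7, 4.9]
opening: 0.0331
```

```bash
python3 - <<'E'
from h import *
for n in ["wrist","scene"]:
    o=status.get_obs(); c=viewer.get_calibration(n); im=viewer.snapshot(n)
    cv2.imwrite(f"pics/{n}13.png",im[:,:,::-1]); print(o["t"],o["tcp_pos"],o["contact_force"],o["wrist_torque"],o["opening"])
    if n=="scene": cv2.imwrite(f"pics/{n}13c.png",cv2.resize(im[:,:,::-1][120:230,230:400],None,fx=4.5,fy=4.5,interpolation=cv2.INTER_CUBIC)); cv2.imwrite(f"pics/tin13c.png",cv2.resize(im[:,:,::-1][210:340,150:330],None,fx=4.4,fy=4.4,interpolation=cv2.INTER_CUBIC))
W=viewer.get_calibration("wrist"); S=viewer.get_calibration("scene")
h=np.array([.6765,.0625,.235]); cy,sy=.9966,.0828
for th in [1.0,1.05,1.1,1.15,1.2]:
    a=np.radians(60)-th; o_=[]
    for y in (-.145,.145):
        m=np.array([-.2*np.cos(a),y,-.2*np.sin(a)]); p=h+np.array([cy*m[0]-sy*m[1],sy*m[0]+cy*m[1],m[2]]); o_+= [proj(S,p),proj(W,p)]
    k0=np.array([-.121,-.120]); kx=k0[0]*np.cos(th)+k0[1]*np.sin(th); kz=-k0[0]*np.sin(th)+k0[1]*np.cos(th)
    print(th,np.round(o_,1).tolist(), "knob",h+np.array([cy*kx,sy*kx,kz]))
E
```

```text
14.65 [0.5181 0.0506 0.2761] [-11.7794  -0.6758   4.8716] [-0.3798  1.7627 -0.9863] 0.0330772449437462
14.7 [0.5184 0.0507 0.2766] [ 2.5455  0.5538 -9.7287] [ 0.5235 -2.1295 -0.001 ] 0.03302010151037536
1.0 [[252.5, 191.6], [515.2, 266.1], [318.9, 153.1], [129.1, 266.2]] knob [0.5107 0.0487 0.272 ]
1.05 [[252.1, 188.5], [524.2, 273.4], [318.8, 150.3], [120.2, 273.4]] knob [0.5128 0.0489 0.2802]
1.1 [[251.7, 185.4], [534.2, 280.7], [318.9, 147.5], [110.3, 280.8]] knob [0.5152 0.0491 0.2884]
1.15 [[251.6, 182.3], [545.4, 288.0], [319.1, 144.7], [99.3, 288.1]] knob [0.5181 0.0493 0.2964]
1.2 [[251.5, 179.3], [557.9, 295.5], [319.4, 141.9], [87.0, 295.6]] knob [0.5213 0.0496 0.3043]
```

View pics/scene13c.png

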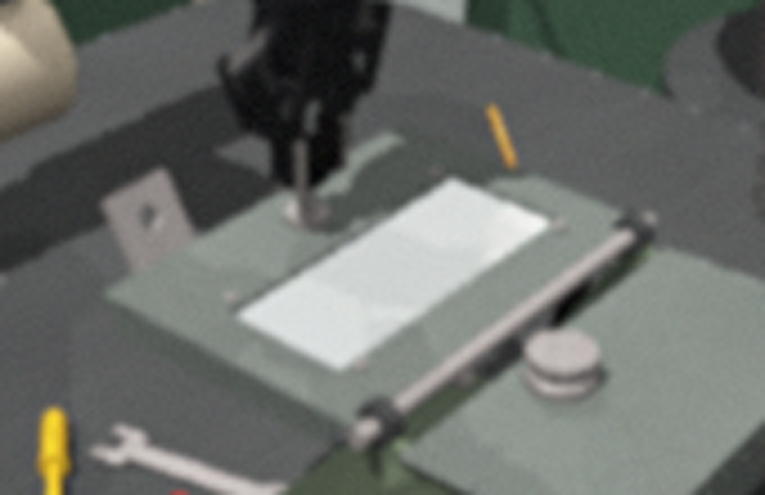

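View pics/wrist13.png

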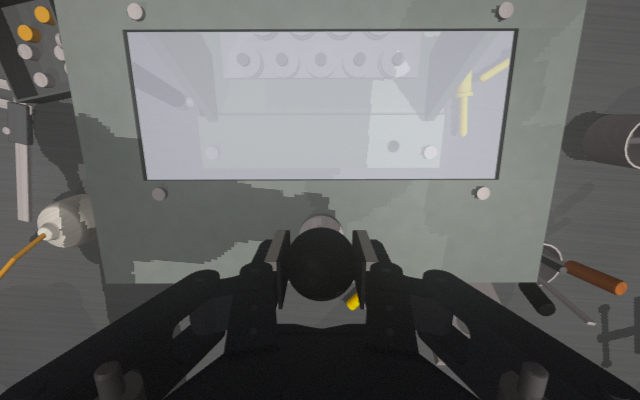

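View pics/tin13c.png

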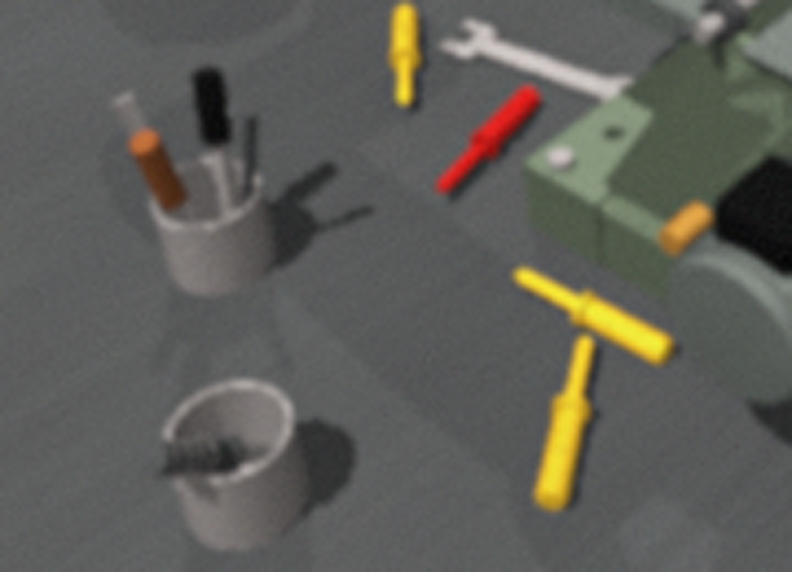

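Emit:
arm_command:
  commands:
    - [[0,0,0],[0,0,0],1]
    - [[0,0,0],[0,0,0],1]
    - [[0,0,0],[0,0,0],1]
    - [[0,0,0],[0,0,0],1]
    - [[0,0,0],[0,0,0],1]
    - [[0,0,0],[0,0,0],1]

```text
t: 15.35
tcp_pos: [0.5185, 0.0507, 0.2768]
orientation: [[0.997, 0.083, 0.0], [0.083, -0.997, -0.0], [0.0, 0.0, -1.0]]
contact_force: [7.5, 0.3, -9.1]
opening: 0.0326
```

```bash
python3 - <<'E'
from h import *
for n in ["top","scene","wrist"]:
    o=status.get_obs(); im=viewer.snapshot(n)
    cv2.imwrite(f"pics/{n}14.png",im[:,:,::-1]); print(o["t"],o["tcp_pos"],o["contact_force"],o["wrist_torque"],o["opening"])
a=cv2.imread("pics/top14.png"); b=cv2.imread("pics/scene14.png")
z=lambda i:cv2.resize(i,(390,390),interpolation=cv2.INTER_CUBIC)
cv2.imwrite("pics/tin14.png",np.hstack([z(a[180:240,410:470]),z(b[275:335,170:230])]))
E
```

```text
15.35 [0.5185 0.0507 0.2768] [ 7.5226  0.2625 -9.0582] [ 0.2334 -1.7872  0.3056] 0.03263669439552197
15.4 [0.5186 0.0507 0.2768] [7.6542 0.201  6.5083] [-0.3214  1.0289  0.6058] 0.0326902373240363
15.45 [0.5184 0.0507 0.2768] [-13.5735  -2.9736   4.9949] [-0.7819  2.4215 -1.0901] 0.03325589040479418
```

View pics/tin14.png

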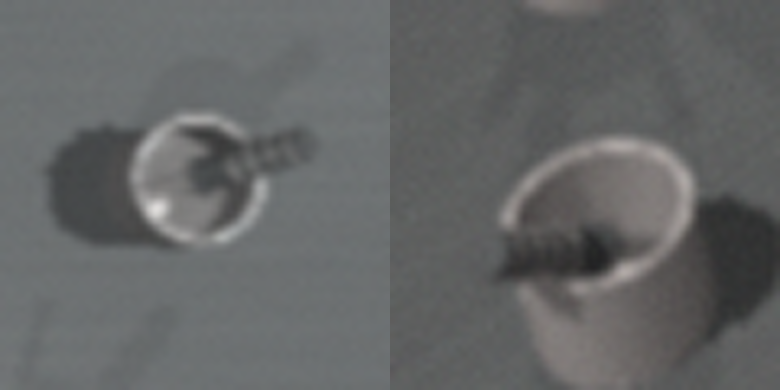

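View pics/wrist14.png

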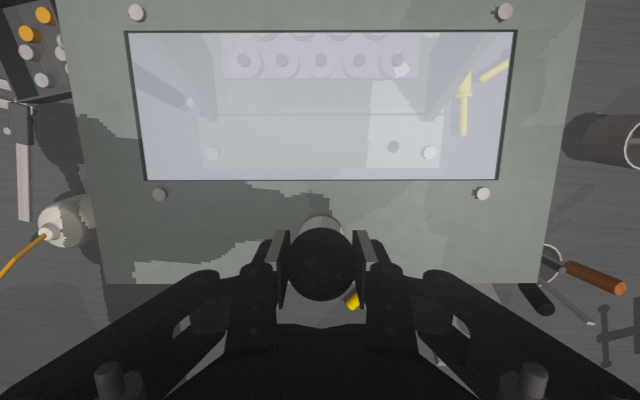

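View pics/top14.png

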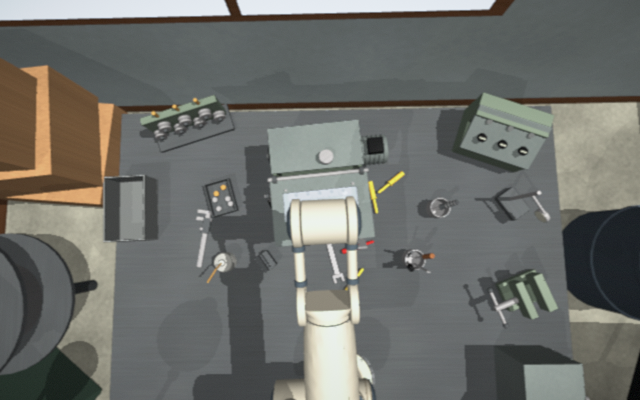

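```bash
python3 - <<'E'
from h import *
T=viewer.get_calibration("top");S=viewer.get_calibration("scene")
p,r=tri([ray(T,457.3,201.8),ray(S,187,315.8)]); print(p,r)
print("lean deg", np.degrees(np.arccos((p[2]-.007)/.117)))
a=cv2.imread("pics/wrist13.png");b=cv2.imread("pics/wrist14.png"); print("diff",cv2.absdiff(a,b).mean())
a=cv2.imread("pics/top0.png");b=cv2.imread("pics/top14.png"); d=cv2.absdiff(a,b).max(2); cv2.imwrite("pics/diff.png",d*2)
E
```

```text
[ 0.6048 -0.4003  0.0865] [np.float64(0.004596276291038109), np.float64(0.004596276291038119)]
lean deg 47.212645524968664
diff 2.1781067708333333
```

View pics/diff.png

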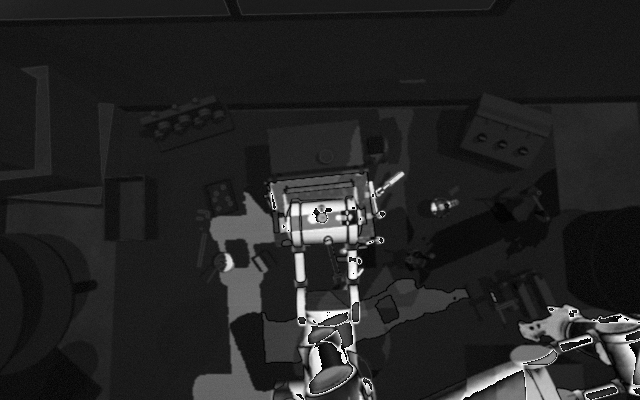

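```bash
python3 - <<'E'
from h import *
from station import close_job
o=status.get_obs(); print(o["t"],o["tcp_pos"],o["contact_force"],o["opening"])
print(close_job())
E
```

```text
15.5 [0.5185 0.0507 0.2767] [ 3.6153 -0.502  -9.2907] 0.03308003090994382
the job is handed in; nothing more can be done
None
```

The bolt is out of the sill and in the empty tin, and the hood is held by its knob just below the balance point. The job is handed in, after 15.5 s on the robot's clock.

- **Bolt:** I drew it straight up and let go of it tip down on the tin's floor, near the middle. It then tipped over against the rim, so it leans about 40° rather than standing upright. The two-view check gave 47°, with about 5 mm error between the views. The tin itself did not move.
- **Hood:** I lifted it by the knob to about 1.37–1.40 rad, roughly 9° past balance, holding the knob the whole way and well short of the stop. I then eased it back to about 1.11 rad, 3–4° above level and 6° below balance. The camera and arm readings of the angle differed by about 0.03 rad.
- **Holding:** The grip and arm position stayed steady over the last 0.8 s. The wrist force readings jumped about within roughly ±14 N.
- **Rest of the bench:** In the top view nothing else had moved, except that the four coloured look-alike bolts fell over by themselves in the first 1.7 s. The fingers passed more than 100 mm above them and the wrist felt no contact. I left them lying where they fell.

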